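# Walk a heavy battery into its charging dock

## Robot

A 6-joint arm with a two-finger parallel gripper is mounted at the origin on a cart in front of the work surface, level with it; the furniture and walls round the work are solid. World frame = base frame: x ahead of the robot, y to its left, z up, the work surface at z = 0. Lengths are in mm, angles in rad, forces in N, time in s.
With the tool pointing down it reaches from about 350 to 875 mm from the base axis. Payload 4.2 kg.
Tool frame: the origin (TCP) lies midway between the tips of the shut fingers; the grasp point (between the pads) lies 19 mm behind it; z points along the fingers, y is the line along which they close (so a half turn about z gives the same grasp; the last joint's range is limited). The gripper opens to 85 mm and grips with 20 to 120 N. Pads are 22 mm wide; open, the fingers measure 114 mm over their backs; the gripper's body (76 mm by 85 mm) begins 54 mm behind the grasp point. The pads swing forward as they close: fully open they stand 13 mm farther back than shut.
Start: joints at [1.543, 0.385, 0.008, 0, -1.194, -0.259], TCP at [176.771, 599.459, 201.512] pointing down, gripper open.
Joint ranges: [-3.14, 3.14], [-1.21, 2.06], [-1.07, 1.41], [-3.16, 2.05], [-2.99, -0.16], [-3.1, 3.1]. Speed limits (rad/s): [2.79, 2.79, 3.14, 3.14, 3.14, 3.14].

## Interface

Orientations are given as a unit quaternion [x, y, z, w].
In Python, from bench import read_state, get_image, job_done gives the robot as it stands.
- The arm moves only by the tool servo_tool, never from a script. Its arguments are lists of equal length, an entry for each row: "rotation": the turn, a rotation vector about the world's x, y, z scaled (see below), a list of three; "slide": the shift along the world's x, y, z scaled (see below), a list of three; "grip": the opening, from -1 (shut) to 1 (fully open). In form: {"rotation": [[rx, ry, rz], ...], "slide": [[tx, ty, tz], ...], "grip": [grip, ...]}. A call has 1 to 8 rows; each row is the pose to reach, as a shift and turn from the pose commanded when the call began, turning the shorter way round; what a row does not reach only later rows make up. The controller multiplies each number of a shift by 0.2 m and each number of a turn by 360 degrees. A row lasts 1/8 s, in which the tool goes at most 62.5 mm and 10.7 degrees, less where a joint would pass 70% of its speed; a pose out of reach is approached as far as the arm can. A call with a number of a shift or a turn outside -1 to 1 is refused whole. A call with a gripper value outside its range is refused whole. The fingers move at their own pace and stop on an object; the grip force is fixed at half the most. Time passes only in rows, so rows that repeat a pose let the fingers close. It gives the time, the measured TCP pose, the force, the opening and the grip force at its end, in the units of the state.
- read_state(): the state, without advancing time (a new reading comes with each control period).
- get_image(name): name is "scene" or "top" or "wrist"; returns a dict with "image" (420x560x3 uint8, red, green, blue), "depth" (420x560 float32, mm along the optical axis (not along the pixel's ray), 0 where there is no reading), "camera_matrix" (3x3 intrinsics, pixels), "k1" (the pictures are not rectified: a ray, as slopes to the right and down, at radius r is drawn at 1 + k1 r^2 times it, then the intrinsics apply), "rvec" (rotation vector, rad) and "tvec" (3), from world to camera coordinates, as OpenCV has them; the wrist camera has in their place "hand_eye" (4x4, takes a point from camera to tool coordinates, whose origin is the TCP and whose axes are the flange's). Camera axes: x right, y down, z forward; pixel columns grow to the right and rows downward; lengths in mm; the calibration is good to about 2 mm. A picture is of the moment at which its call begins: read the wrist's pose just before it.
- job_done(): hands the job in; it is judged then, once.
The state is a dict: "clock": time; "joints": joint angles; "joint_vel": joint speeds; "joint_efforts": joint torques, N m; "position": TCP position; "ee_rot": TCP orientation; "contact_force": force on the tool from outside, world axes, zero at the start; "wrist_torque": the same for the moment, N m; "gripper_width": finger opening in mm; "grasp_force": force on a finger pad.
Only numpy, scipy, OpenCV 4.12 (cv2) and the standard library are available. Lean on these libraries where they do the work, as an engineer would, in place of code of your own. Each camera call takes 0.05 s, during which the arm holds its last target. There are 200 camera calls.

## Task

Walk the heavy battery across the table to the charging dock by pushing its two ends in turn, never pushing on it harder than 24 N (a square shove at its middle takes more than that). Then press home first its left end and afterwards its right end, each firmly (at least 3 N on its rubber stop, held for a moment), so that the battery finally stands flush against both stops and roughly centred on the dock. Keep it flat on the table and leave the filter, the tin and the pipe adapter where they are.

Things in the scene. Friction and masses are not known exactly. Their poses are not given: they have to be found in the camera images.
- battery: Sealed battery, blue case with grey lid: 90 mm (its x) by 240 mm (its y) by 70 mm high (caps to 74), about 3.8 kg (varies). Origin: centre of its underside, on the table. Its +x face (front) goes to the dock, the plain -x face (back) looks to the robot and is the one to push; +y is its left end. Too wide to grip. It slides on 4 rubber feet at x +-34, y +-55 mm. Pushed square it needs 26 to 34 N.
- battery_near_left (a point): Point to push, on the smooth, slippery back face (x = -45 mm), 95 mm left of the battery's middle, 36 mm above the table; pushed much higher it tips. Pushed slowly and level here it slides at 9 to 17 N (more if fast or if the tool bears down) and turns about a point some 40 mm beyond its middle: this end swings ahead in an arc, the other end goes back by about a third as much.
- battery_near_right (a point): The same push point 95 mm right of the battery's middle.
- dock: Fixed charging dock: grey box 256 mm wide (its y) and 84 mm high behind a steel plate that carries two rubber stops. Origin: on the table, in the plane of the two stop faces, midway between the stops. Its +x points from the battery into the dock (away from the robot), its +y to the left. The faces of the stops lie at x = 0, the steel plate 14 mm behind them; all of the dock is at x > 0.
- stop_left: Left rubber stop of the dock, a black block 14 x 36 x 40 mm, fixed and rigid. Origin: on the table, under the middle of its front face, 85 mm to the left (+y) of the dock's origin; its front face looks to the dock's -x and spans 16 to 56 mm above the table.
- stop_right: Right rubber stop of the dock, the same, 85 mm to the right (-y) of the dock's origin.
- battery_front_left (a point): Point on the battery's front face, 85 mm left of its middle and 36 mm above the table; it meets the left stop. Its x in the dock's frame is minus the gap that is left.
- battery_front_right (a point): The same, 85 mm right of the middle; it meets the right stop.
- filter_can: Bystander, loose: light-grey round respirator filter, 90 mm across and 58 mm high, to the left of the battery. Origin: centre of its underside.
- tin: Bystander, loose: white round tin, 57 mm across and 26 mm high, to the right of the battery near the dock. Origin: centre of its underside.
- adapter: Bystander, loose: upright white-metal pipe adapter, 31 mm across and 50 mm high, to the right of the battery. Origin: centre of its underside.

How it is judged:
By the outcome, as a careful person would: the job done as asked, in the order asked, and still so for the second after the job is handed in, with the robot touching nothing.
It also fails if it takes over 72 s, if anything falls off the work surface, if the arm or the gripper's body presses on something with over 40 N, if the wrist force passes 120 N, or if a joint passes its speed limit or range.

## Working session

There is one attempt and no reset: what is moved stays moved. The work goes in short steps, Python scripts to look and compute and a tool call to move; the robot and the scene stay as the last step left them, time stands still between calls to the robot, and variables do not carry over. Pictures are saved under pics/ and viewed, at most 10 in all, crops included, and the job is handed in when it is done.

Besides the shell and the picture viewer there is one more tool, called after "Emit:" by a JSON object that holds its "name" and its "arguments". servo_tool: Moves the arm, as the interface text tells. Shifts and turns lie within -1 to 1; 1 stands for 0.2 m of shift or 360 degrees of turn. Its arguments: {"type":"object","properties":{"rotation":{"type":"array","items":{"type":"array","items":{"type":"number","minimum":-1,"maximum":1}}},"slide":{"type":"array","items":{"type":"array","items":{"type":"number","minimum":-1,"maximum":1}}},"grip":{"type":"array","items":{"type":"number"}}},"required":["rotation","slide","grip"]}

```bash
ls; mkdir -p pics
python3 - <<'E'
from bench import *
import cv2
print(read_state())
for n in ("top","scene"):
    d=get_image(n); cv2.imwrite(f"pics/{n}0.png",d["image"][:,:,::-1]); print(n,d["camera_matrix"],d["k1"],d["rvec"],d["tvec"])
E
```

```text
pics
{'clock': 0.0, 'joints': array([ 1.54263235e+00,  3.85600354e-01,  6.61975071e-03, -4.76569415e-04,
       -1.19404075e+00, -2.58640632e-01]), 'joint_vel': array([-0.00118474, -0.00039936, -0.00103574, -0.0010115 ,  0.00031319,
        0.00057392]), 'joint_efforts': array([ 1.82602946e-05, -3.92288017e+01,  1.88411969e+01,  4.18646783e+00,
       -4.49734333e-03, -2.41246831e-06]), 'position': array([176.5885264 , 598.84551368, 200.39619962]), 'ee_rot': array([ 9.89722293e-01, -1.42998236e-01, -9.20849067e-05,  1.13060073e-03]), 'contact_force': array([-0.73977219,  0.24463008,  0.55399676]), 'wrist_torque': array([ 0.06969153, -0.00351255, -0.00209202]), 'grasp_force': 0.0, 'gripper_width': 85.55020035397231}
top [[487.88228253   0.         282.19510285]
 [  0.         487.88228253 210.64020855]
 [  0.           0.           1.        ]] -0.1469824845040538 [ 2.12675377 -2.12063588  0.22686106] [ 11.92407353 605.58116747 944.44942477]
scene [[530.75535435   0.         273.00503992]
 [  0.         530.75535435 205.74366206]
 [  0.           0.           1.        ]] 0.017986311216082292 [ 2.11373141 -0.61315394  0.30881408] [-520.64419275  249.24782958 1131.25438829]
```

View pics/top0.png

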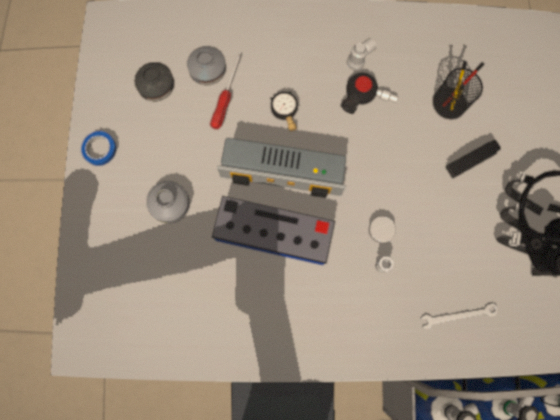

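View pics/scene0.png

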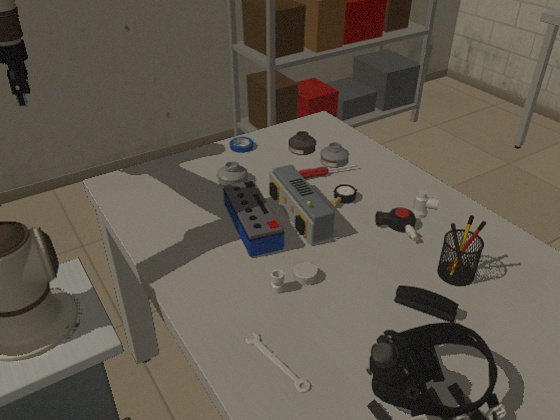

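Top view: the dock's stops are near (241,180) and (320,190), the battery is near (274,230), the filter near (168,202), the tin at (382,230) and the adapter at (386,264). I'll measure these with depth and an enlarged crop.

```bash
cat > h.py <<'E'
from bench import *
import numpy as np, cv2
def cam(n="top"):
    d=get_image(n); K=np.array(d["camera_matrix"]); k=d["k1"]
    R=cv2.Rodrigues(np.array(d["rvec"],float))[0]; t=np.array(d["tvec"],float).ravel()
    return d,K,k,R,t
def rays(uv,K,k):
    # slopes; invert x*(1+k r^2)
    return cv2.undistortPoints(np.asarray(uv,float).reshape(-1,1,2),K,np.array([k,0,0,0,0.]),None,None,None).reshape(-1,2)
def at_z(uv,z,c):
    d,K,k,R,t=c; s=rays(uv,K,k); v=np.c_[s,np.ones(len(s))]@R; o=-R.T@t
    return o+v*((z-o[2])/v[:,2])[:,None]
def cloud(c):
    d,K,k,R,t=c; h,w=d["depth"].shape
    uv=np.stack(np.meshgrid(np.arange(w),np.arange(h)),-1).reshape(-1,2)
    s=rays(uv,K,k); z=d["depth"].ravel(); P=np.c_[s,np.ones(len(s))]*z[:,None]
    return ((P-t)@R).reshape(h,w,3)
def proj(P,c):
    d,K,k,R,t=c
    return cv2.projectPoints(np.asarray(P,float),R,t,K,np.array([k,0,0,0,0.]))[0].reshape(-1,2)
E
python3 - <<'E'
from h import *
c=cam(); X=cloud(c); im=c[0]["image"]
print("cam",-c[3].T@c[4])
def rect(m,name):
    n,l,s,_=cv2.connectedComponentsWithStats(m.astype(np.uint8))
    for i in range(1,n):
        if s[i,4]>150:
            p=X[l==i]; r=cv2.minAreaRect(p[:,:2].astype(np.float32)); print(name,s[i],np.round(r[0],1),np.round(r[1],1),round(r[2],2),p[:,2].mean().round(1))
z=X[:,:,2]
rect((z>62)&(z<78),"bat"); rect((z>79)&(z<92),"dock"); rect((z>18)&(z<62),"low")
a=im[130:275,195:405]; cv2.imwrite("pics/c1.png",cv2.resize(a,None,fx=3.8,fy=3.8,interpolation=cv2.INTER_CUBIC)[:,:,::-1])
E
```

```text
cam [ 407.6714645    28.04410587 1044.92724868]
bat [217 164 129  25 763] [676.   16.4] [270.2  14.1] 81.46 71.0
bat [ 213  196  122   66 4870] [567.8  31.4] [239.6  87.8] 77.73 70.4
bat [522 235  24  32 192] [ 516.7 -517. ] [79.6 17. ] 31.82 68.0
dock [ 221  138  125   45 3384] [709.5  11.5] [256.5  61.2] 81.0 83.9
dock [521 178  18  53 191] [ 619.9 -506.6] [ 22.9 119.2] 73.63 83.9
low [348  37  29  30 363] [ 984.3 -170.1] [37.3 64.3] 35.63 47.4
low [ 187   46   39   38 1153] [956.4 188.8] [89.2 88.3] 1.79 38.6
low [ 134   62   40   38 1169] [916.7 309. ] [89.7 89.2] 89.6 38.5
low [ 340   72   59   42 1115] [ 875.5 -177.1] [118.5 100. ] 53.47 33.9
low [435  86  29  31 171] [ 859.3 -360.7] [81.5 33.3] 44.97 40.4
low [211  90  20  38 343] [849.1 154.6] [26.  93.8] 76.63 23.6
low [270  91  29  39 670] [843.6   7.9] [90.8 60.4] 5.73 24.4
low [449 140  52  36 676] [ 737.7 -418.7] [ 29.7 130.6] 28.17 39.0
low [218 170 127  28 865] [665.7  17.9] [269.   16.4] 81.22 45.2
low [505 171  31  23 289] [ 677.  -513.8] [36. 60.] 45.27 42.1
low [ 146  180   43   43 1394] [633. 261.] [90.  87.6] 46.85 39.5
low [496 198  29  49 539] [ 587.8 -488.7] [ 51.  111.3] 79.12 41.3
low [369 216  27  27 567] [ 574.  -200.8] [57.4 55.9] 45.71 25.7
low [211 233 117  32 394] [527.9  40.6] [241.9  11.8] 78.0 46.4
low [377 257  17  15 208] [ 496.7 -200.3] [30.4 29.6] 85.09 41.4
```

View pics/c1.png

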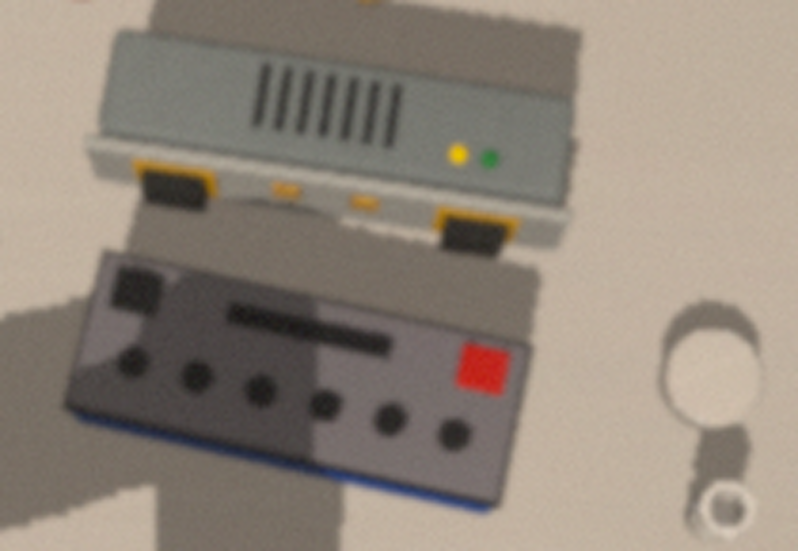

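The crop agrees with the depth rectangles: dock yaw is about -9° and battery yaw about -12.3°, with its left end slightly ahead. I'll check the stop line and compute the tool rotation.

```bash
cat >> h.py <<'E'
from scipy.spatial.transform import Rotation as Ro
def toolR(yawdeg,tilt=12):
    a=np.radians(yawdeg); f=np.array([np.cos(a),np.sin(a),0]); l=np.array([-np.sin(a),np.cos(a),0])
    B=np.c_[f,-l,[0,0,-1]]
    return Ro.from_rotvec(-np.radians(tilt)*l)*Ro.from_matrix(B)
DOCK=None
def fit(c,d0=(655.2,19.7),dyaw=-9.0):
    X=cloud(c); z=X[:,:,2]; m=(z>62)&(z<78)
    n,l,s,_=cv2.connectedComponentsWithStats(m.astype(np.uint8))
    best=None
    for i in range(1,n):
        p=X[l==i]; ce=p.mean(0)
        if s[i,4]>800 and 440<ce[0]<660 and s[i,4]/s[i,2]/s[i,3]>.3 and abs(ce[1]-25)<80 and s[i,4]>2000:
            best=cv2.minAreaRect(p[:,:2].astype(np.float32)),s[i,4]
    r,n=best; a=r[2] if r[1][0]>r[1][1] else r[2]-90
    a=(a%180)-90
    # back edge is visible (vertical face seen): centre from rect
    D=np.radians(dyaw); v=np.array(r[0])-d0
    x=v@[np.cos(D),np.sin(D)]; y=v@[-np.sin(D),np.cos(D)]; th=np.radians(a-dyaw)
    f=lambda s:x+45*np.cos(th)-s*85*np.sin(th)
    A=np.radians(a); ex=np.array([np.cos(A),np.sin(A)]); ey=np.array([-ex[1],ex[0]])
    print("bat",np.round(r[0],1),"size",np.round(r[1],1),"n",n,"yaw",round(a,2),"| dock x,y",round(x,1),round(y,1),"rel",round(a-dyaw,2),"gapL",round(-f(1),1),"gapR",round(-f(-1),1))
    b=np.array(r[0]); print("pushL",np.round(b-45*ex+95*ey,1),"pushR",np.round(b-45*ex-95*ey,1))
E
python3 - <<'E'
from h import *
c=cam(); fit(c)
px=[(241.3,183.9),(318.6,196.0)]
p=at_z(px,16,c); print("stops",p, p.mean(0), np.degrees(np.arctan2(*(p[0]-p[1])[:2]*[-1,1])))
D=np.radians(-9)
for y in(85,-85): print(proj([[655.2-y*np.sin(D),19.7+y*np.cos(D),h] for h in(16,56)],c))
R0=Ro.from_quat(read_state()["ee_rot"]); T=toolR(-9)
print("turn", (T*R0.inv()).as_rotvec()/(2*np.pi))
E
```

```text
bat [567.5  31.5] size [239.8  89.1] n 4878 yaw -12.26 | dock x,y -88.5 -2.0 rel -3.26 gapL 38.7 gapR 48.4
pushL [543.7 133.9] pushR [503.3 -51.7]
stops [[673.36295458 102.09407022  16.        ]
 [647.14618818 -65.89839673  16.        ]] [660.25457138  18.09783674  16.        ] -8.869986141689756
[[240.54040974 186.06611042]
 [239.23269276 181.36454095]]
[[317.87651803 198.35359142]
 [319.53202224 194.10642342]]
turn [-0.00713431 -0.03257189  0.02060829]
```

Emit:
{"name": "servo_tool", "arguments": {"rotation": [[-0.0071,-0.0326,0.0206],[-0.0071,-0.0326,0.0206],[-0.0071,-0.0326,0.0206]], "slide": [[0.12,-0.27,0],[0.25,-0.54,0],[0.37,-0.8,0]], "grip": [-1,-1,-1]}}

```text
clock: 0.57
position: [250.5, 437.3, 200.7]
ee_rot: [0.992, -0.077, 0.105, 0.008]
contact_force: [0.3, 0.2, 0.3]
gripper_width: 31.8
grasp_force: 0.0
```

Emit:
{"name": "servo_tool", "arguments": {"rotation": [[0,0,0],[0,0,0],[0,0,0]], "slide": [[0.12,-0.27,0],[0.25,-0.54,0],[0.37,-0.8,0]], "grip": [-1,-1,-1]}}

```text
clock: 0.95
position: [325.1, 277.5, 201.6]
ee_rot: [0.991, -0.078, 0.104, 0.007]
contact_force: [0.9, 0.5, -0.4]
gripper_width: -0.3
grasp_force: 0.0
```

Emit:
{"name": "servo_tool", "arguments": {"rotation": [[0,0,0],[0,0,0],[0,0,0]], "slide": [[0.12,-0.27,0],[0.25,-0.54,0],[0.36,-0.8,0]], "grip": [-1,-1,-1]}}

```text
clock: 1.32
position: [397.1, 117.7, 201.8]
ee_rot: [0.991, -0.078, 0.105, 0.007]
contact_force: [1.1, 0.5, 0.7]
gripper_width: 0.2
grasp_force: 0.0
```

Emit:
{"name": "servo_tool", "arguments": {"rotation": [[0,0,0],[0,0,0],[0,0,0],[0,0,0],[0,0,0],[0,0,0]], "slide": [[0.12,-0.27,0],[0.25,-0.54,0],[0.36,-0.82,0],[0.36,-0.82,-0.3],[0.36,-0.82,-0.6],[0.36,-0.82,-0.84]], "grip": [-1,-1,-1,-1,-1,-1]}}

```text
clock: 2.08
position: [468.5, -44.7, 31.9]
ee_rot: [0.991, -0.078, 0.104, 0.007]
contact_force: [1.5, -0.5, 0.1]
gripper_width: 0.3
grasp_force: 0.0
```

Emit:
{"name": "servo_tool", "arguments": {"rotation": [[0,0,0],[0,0,0],[0,0,0],[0,0,0],[0,0,0],[0,0,0],[0,0,0],[0,0,0]], "slide": [[0.04,-0.008,0.005],[0.08,-0.016,0.005],[0.09,-0.018,0.005],[0.097,-0.02,0.005],[0.104,-0.022,0.005],[0.11,-0.024,0.005],[0.116,-0.026,0.005],[0.122,-0.028,0.005]], "grip": [-1,-1,-1,-1,-1,-1,-1,-1]}}

```text
clock: 3.08
position: [493.1, -50.2, 34.5]
ee_rot: [0.991, -0.078, 0.104, 0.007]
contact_force: [0.3, -0.2, -0.6]
gripper_width: 0.2
grasp_force: 0.0
```

Emit:
{"name": "servo_tool", "arguments": {"rotation": [[0,0,0],[0,0,0],[0,0,0],[0,0,0],[0,0,0],[0,0,0],[0,0,0],[0,0,0]], "slide": [[0.006,-0.002,0],[0.012,-0.004,0],[0.018,-0.007,0],[0.024,-0.01,0],[0.03,-0.012,0],[0.036,-0.015,0],[0.042,-0.017,0],[0.048,-0.02,0]], "grip": [-1,-1,-1,-1,-1,-1,-1,-1]}}

```text
clock: 4.08
position: [502.0, -54.3, 34.2]
ee_rot: [0.992, -0.078, 0.104, 0.008]
contact_force: [-3.3, 1.9, 1.0]
gripper_width: 0.1
grasp_force: 1.8
```

Emit:
{"name": "servo_tool", "arguments": {"rotation": [[0,0,0],[0,0,0],[0,0,0],[0,0,0],[0,0,0],[0,0,0],[0,0,0],[0,0,0]], "slide": [[0.005,-0.002,0],[0.01,-0.004,0],[0.015,-0.007,0],[0.02,-0.009,0],[0.025,-0.011,0],[0.03,-0.013,0],[0.035,-0.015,0],[0.04,-0.017,0]], "grip": [-1,-1,-1,-1,-1,-1,-1,-1]}}

```text
clock: 5.08
position: [504.1, -59.0, 32.3]
ee_rot: [0.992, -0.079, 0.098, 0.009]
contact_force: [-13.8, 6.1, 7.4]
gripper_width: -0.0
grasp_force: 7.7
```

Emit:
{"name": "servo_tool", "arguments": {"rotation": [[0,0,0],[0,0,0],[0,0,0],[0,0,0]], "slide": [[0.003,0.001,0.004],[0.006,0.002,0.008],[0.009,0.003,0.01],[0.012,0.003,0.012]], "grip": [-1,-1,-1,-1]}}

```text
clock: 5.58
position: [504.8, -59.2, 32.9]
ee_rot: [0.992, -0.08, 0.096, 0.01]
contact_force: [-8.6, 1.3, -5.0]
gripper_width: 0.3
grasp_force: 4.6
```

Emit:
{"name": "servo_tool", "arguments": {"rotation": [[0,0,0],[0,0,0],[0,0,0],[0,0,0],[0,0,0],[0,0,0],[0,0,0],[0,0,0]], "slide": [[0.005,-0.001,-0.002],[0.01,-0.002,-0.003],[0.015,-0.004,-0.003],[0.02,-0.006,-0.003],[0.025,-0.008,-0.003],[0.03,-0.01,-0.003],[0.035,-0.012,-0.003],[0.04,-0.014,-0.003]], "grip": [-1,-1,-1,-1,-1,-1,-1,-1]}}

```text
clock: 6.58
position: [511.5, -62.5, 32.6]
ee_rot: [0.992, -0.08, 0.095, 0.011]
contact_force: [-14.3, 2.6, 5.2]
gripper_width: -0.0
grasp_force: 7.7
```

Emit:
{"name": "servo_tool", "arguments": {"rotation": [[0,0,0],[0,0,0],[0,0,0],[0,0,0],[0,0,0],[0,0,0],[0,0,0],[0,0,0]], "slide": [[0.006,-0.002,0.002],[0.012,-0.005,0.003],[0.018,-0.007,0.004],[0.024,-0.01,0.004],[0.03,-0.012,0.004],[0.036,-0.014,0.004],[0.042,-0.016,0.004],[0.048,-0.018,0.004]], "grip": [-1,-1,-1,-1,-1,-1,-1,-1]}}

```text
clock: 7.58
position: [520.6, -66.2, 32.7]
ee_rot: [0.992, -0.08, 0.094, 0.011]
contact_force: [-13.7, 1.5, 1.2]
gripper_width: -0.1
grasp_force: 6.7
```

```bash
python3 -c "
from h import *
fit(cam())"
```

```text
bat [574.3  30.3] size [239.4  87.8] n 4654 yaw -4.37 | dock x,y -81.6 -2.2 rel 4.63 gapL 43.6 gapR 29.9
pushL [536.6 128.4] pushR [522.2 -61. ]
```

Emit:
{"name": "servo_tool", "arguments": {"rotation": [[0,0,0],[0,0,0],[0,0,0],[0,0,0],[0,0,0],[0,0,0],[0,0,0],[0,0,0]], "slide": [[0.007,-0.002,0.001],[0.014,-0.004,0.002],[0.021,-0.006,0.003],[0.028,-0.008,0.003],[0.035,-0.01,0.003],[0.042,-0.012,0.003],[0.049,-0.014,0.003],[0.056,-0.016,0.003]], "grip": [-1,-1,-1,-1,-1,-1,-1,-1]}}

```text
clock: 8.62
position: [531.4, -69.5, 32.9]
ee_rot: [0.992, -0.08, 0.094, 0.011]
contact_force: [-11.7, -1.9, -1.9]
gripper_width: 0.1
grasp_force: 6.0
```

Emit:
{"name": "servo_tool", "arguments": {"rotation": [[0,0,0],[0,0,0],[0,0,0],[0,0,0]], "slide": [[0.007,-0.002,0.001],[0.014,-0.003,0.001],[0.021,-0.004,0.001],[0.028,-0.005,0.001]], "grip": [-1,-1,-1,-1]}}

```text
clock: 9.12
position: [536.6, -70.7, 32.9]
ee_rot: [0.992, -0.08, 0.093, 0.011]
contact_force: [-12.4, -2.4, -1.7]
gripper_width: 0.0
grasp_force: 6.2
```

```bash
python3 -c "
from h import *
fit(cam())"
```

```text
bat [579.6  30.4] size [ 88.6 237.1] n 4555 yaw 2.3 | dock x,y -76.3 -1.2 rel 11.3 gapL 48.8 gapR 15.5
pushL [530.9 123.5] pushR [538.5 -66.3]
```

Emit:
{"name": "servo_tool", "arguments": {"rotation": [[0,0,0],[0,0,0],[0,0,0],[0,0,0],[0,0,0],[0,0,0],[0,0,0],[0,0,0]], "slide": [[-0.2,0,0],[-0.24,0.1,-0.005],[-0.24,0.4,-0.01],[-0.24,0.7,-0.01],[-0.24,0.945,-0.01],[-0.18,0.945,-0.01],[-0.13,0.945,-0.01],[-0.115,0.945,-0.01]], "grip": [-1,-1,-1,-1,-1,-1,-1,-1]}}

```text
clock: 10.18
position: [525.3, 120.5, 35.8]
ee_rot: [0.991, -0.079, 0.104, 0.007]
contact_force: [1.0, 0.2, -1.2]
gripper_width: -0.2
grasp_force: 0.0
```

Emit:
{"name": "servo_tool", "arguments": {"rotation": [[0,0,0],[0,0,0],[0,0,0],[0,0,0],[0,0,0],[0,0,0],[0,0,0],[0,0,0]], "slide": [[0.012,0.001,0],[0.021,0.001,0.001],[0.027,0.001,0.002],[0.033,0.001,0.003],[0.039,0.001,0.004],[0.045,0.002,0.005],[0.051,0.003,0.006],[0.057,0.005,0.007]], "grip": [-1,-1,-1,-1,-1,-1,-1,-1]}}

```text
clock: 11.18
position: [532.5, 121.1, 36.1]
ee_rot: [0.992, -0.078, 0.102, 0.009]
contact_force: [-15.3, 4.7, 6.4]
gripper_width: 0.2
grasp_force: 8.4
```

Emit:
{"name": "servo_tool", "arguments": {"rotation": [[0,0,0],[0,0,0],[0,0,0],[0,0,0],[0,0,0],[0,0,0],[0,0,0],[0,0,0]], "slide": [[0.003,0.004,0.003],[0.007,0.007,0.006],[0.012,0.01,0.007],[0.017,0.013,0.008],[0.023,0.016,0.008],[0.029,0.019,0.008],[0.035,0.021,0.008],[0.041,0.023,0.008]], "grip": [-1,-1,-1,-1,-1,-1,-1,-1]}}

```text
clock: 12.18
position: [537.1, 122.6, 36.2]
ee_rot: [0.992, -0.079, 0.098, 0.012]
contact_force: [-17.5, 0.4, 7.5]
gripper_width: -0.2
grasp_force: 9.4
```

Emit:
{"name": "servo_tool", "arguments": {"rotation": [[0,0,0],[0,0,0],[0,0,0],[0,0,0],[0,0,0],[0,0,0],[0,0,0],[0,0,0]], "slide": [[0.004,0.002,0.004],[0.008,0.004,0.007],[0.013,0.006,0.009],[0.018,0.007,0.01],[0.024,0.009,0.01],[0.03,0.011,0.01],[0.036,0.013,0.01],[0.042,0.015,0.01]], "grip": [-1,-1,-1,-1,-1,-1,-1,-1]}}

```text
clock: 13.18
position: [545.2, 125.0, 37.4]
ee_rot: [0.992, -0.08, 0.098, 0.013]
contact_force: [-13.9, -1.6, 1.5]
gripper_width: -0.2
grasp_force: 6.5
```

```bash
python3 -c "
from h import *
fit(cam())"
```

```text
bat [584.3  30.7] size [239.5  88.9] n 4638 yaw -3.23 | dock x,y -71.7 -0.2 rel 5.77 gapL 35.5 gapR 18.4
pushL [544.8 128.1] pushR [534.1 -61.6]
```

Emit:
{"name": "servo_tool", "arguments": {"rotation": [[0,0,0],[0,0,0],[0,0,0],[0,0,0],[0,0,0],[0,0,0],[0,0,0],[0,0,0]], "slide": [[0.007,0.002,0.001],[0.014,0.004,0.001],[0.021,0.006,0.001],[0.028,0.008,0.001],[0.035,0.01,0.001],[0.042,0.012,0.001],[0.049,0.014,0.001],[0.056,0.015,0.001]], "grip": [-1,-1,-1,-1,-1,-1,-1,-1]}}

```text
clock: 14.22
position: [556.3, 128.0, 37.6]
ee_rot: [0.992, -0.08, 0.097, 0.013]
contact_force: [-14.9, -1.5, 3.0]
gripper_width: -0.0
grasp_force: 6.8
```

Emit:
{"name": "servo_tool", "arguments": {"rotation": [[0,0,0],[0,0,0],[0,0,0],[0,0,0],[0,0,0],[0,0,0],[0,0,0],[0,0,0]], "slide": [[0.007,0.001,0],[0.014,0.002,0],[0.021,0.003,0],[0.028,0.005,0],[0.035,0.006,0],[0.042,0.007,0],[0.049,0.008,0],[0.056,0.009,0]], "grip": [-1,-1,-1,-1,-1,-1,-1,-1]}}

```text
clock: 15.22
position: [567.7, 130.3, 37.7]
ee_rot: [0.992, -0.08, 0.098, 0.013]
contact_force: [-16.0, -0.1, 4.3]
gripper_width: -0.1
grasp_force: 7.1
```

```bash
python3 -c "
from h import *
fit(cam())"
```

```text
bat [590.6  31.4] size [239.2  89.9] n 4568 yaw -11.62 | dock x,y -65.7 1.4 rel -2.62 gapL 16.8 gapR 24.6
pushL [565.6 133.5] pushR [527.4 -52.6]
```

Emit:
{"name": "servo_tool", "arguments": {"rotation": [[0,0,0],[0,0,0],[0,0,0],[0,0,0],[0,0,0],[0,0,0],[0,0,0],[0,0,0]], "slide": [[0.007,0.001,0.001],[0.014,0.001,0.002],[0.021,0.002,0.002],[0.028,0.002,0.002],[0.035,0.003,0.002],[0.042,0.003,0.002],[0.049,0.004,0.002],[0.056,0.004,0.002]], "grip": [-1,-1,-1,-1,-1,-1,-1,-1]}}

```text
clock: 16.27
position: [579.1, 131.8, 38.1]
ee_rot: [0.992, -0.079, 0.098, 0.012]
contact_force: [-14.3, 1.5, 2.8]
gripper_width: 0.1
grasp_force: 6.7
```

```bash
python3 -c "
from h import *
c=cam();fit(c)
cv2.imwrite('pics/c2.png',cv2.resize(c[0]['image'][125:270,195:405],None,fx=3.8,fy=3.8,interpolation=cv2.INTER_CUBIC)[:,:,::-1])"
```

```text
bat [595.2  31.2] size [238.8  89.4] n 4516 yaw -16.69 | dock x,y -61.1 2.0 rel -7.69 gapL 5.1 gapR 27.8
pushL [579.4 135.1] pushR [524.8 -46.9]
```

View pics/c2.png

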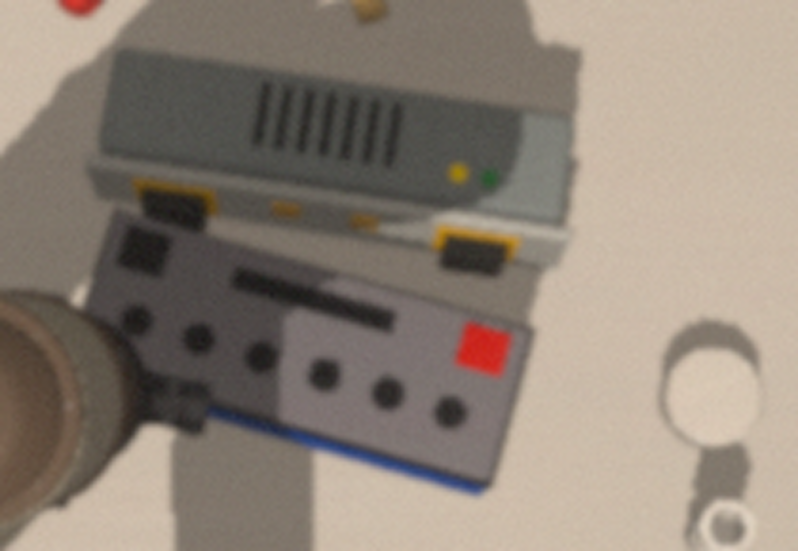

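The left stop at crop (177,208) is almost touched by the battery's front-left corner, and the right gap is open. I'll switch to the right end.

Emit:
{"name": "servo_tool", "arguments": {"rotation": [[0,0,0],[0,0,0],[0,0,0],[0,0,0],[0,0,0],[0,0,0],[0,0,0],[0,0,0]], "slide": [[-0.25,0,-0.01],[-0.45,-0.1,-0.028],[-0.45,-0.4,-0.028],[-0.45,-0.7,-0.028],[-0.45,-0.92,-0.028],[-0.4,-0.92,-0.028],[-0.35,-0.92,-0.028],[-0.335,-0.92,-0.028]], "grip": [-1,-1,-1,-1,-1,-1,-1,-1]}}

```text
clock: 17.32
position: [520.6, -47.3, 36.0]
ee_rot: [0.991, -0.077, 0.105, 0.007]
contact_force: [0.5, -0.6, -0.3]
gripper_width: 0.1
grasp_force: 0.0
```

Emit:
{"name": "servo_tool", "arguments": {"rotation": [[0,0,0],[0,0,0],[0,0,0],[0,0,0],[0,0,0],[0,0,0],[0,0,0],[0,0,0]], "slide": [[0.008,-0.002,0],[0.016,-0.004,0.001],[0.022,-0.006,0.002],[0.028,-0.008,0.003],[0.034,-0.011,0.004],[0.04,-0.013,0.005],[0.046,-0.016,0.007],[0.051,-0.019,0.009]], "grip": [-1,-1,-1,-1,-1,-1,-1,-1]}}

```text
clock: 18.32
position: [525.2, -52.2, 36.3]
ee_rot: [0.992, -0.078, 0.101, 0.008]
contact_force: [-10.6, 9.3, 4.0]
gripper_width: -0.2
grasp_force: 6.4
```

Emit:
{"name": "servo_tool", "arguments": {"rotation": [[0,0,0],[0,0,0],[0,0,0],[0,0,0],[0,0,0],[0,0,0],[0,0,0],[0,0,0]], "slide": [[0.004,0.003,0.002],[0.008,0.005,0.004],[0.013,0.006,0.006],[0.018,0.006,0.007],[0.023,0.005,0.007],[0.029,0.003,0.007],[0.035,0.0,0.007],[0.041,-0.002,0.007]], "grip": [-1,-1,-1,-1,-1,-1,-1,-1]}}

```text
clock: 19.32
position: [529.1, -54.6, 36.2]
ee_rot: [0.992, -0.08, 0.096, 0.01]
contact_force: [-16.6, 4.7, 9.0]
gripper_width: 0.3
grasp_force: 9.3
```

Emit:
{"name": "servo_tool", "arguments": {"rotation": [[0,0,0],[0,0,0],[0,0,0],[0,0,0],[0,0,0],[0,0,0],[0,0,0],[0,0,0]], "slide": [[0.003,-0.001,0.004],[0.007,-0.002,0.008],[0.012,-0.004,0.01],[0.018,-0.006,0.011],[0.024,-0.009,0.011],[0.03,-0.011,0.011],[0.036,-0.014,0.011],[0.042,-0.016,0.011]], "grip": [-1,-1,-1,-1,-1,-1,-1,-1]}}

```text
clock: 20.32
position: [536.2, -58.3, 37.4]
ee_rot: [0.992, -0.08, 0.095, 0.01]
contact_force: [-15.1, 3.0, 3.9]
gripper_width: -0.3
grasp_force: 7.5
```

Emit:
{"name": "servo_tool", "arguments": {"rotation": [[0,0,0],[0,0,0],[0,0,0],[0,0,0],[0,0,0],[0,0,0],[0,0,0],[0,0,0]], "slide": [[0.007,-0.003,0.0],[0.014,-0.006,0],[0.021,-0.008,0],[0.028,-0.01,0],[0.035,-0.012,0],[0.042,-0.014,0],[0.049,-0.016,0],[0.056,-0.018,0]], "grip": [-1,-1,-1,-1,-1,-1,-1,-1]}}

```text
clock: 21.32
position: [545.6, -62.6, 37.3]
ee_rot: [0.992, -0.08, 0.093, 0.011]
contact_force: [-18.9, 1.2, 8.5]
gripper_width: -0.1
grasp_force: 9.9
```

```bash
python3 -c "
from h import *
c=cam();fit(c)"
```

```text
bat [601.9  29.9] size [238.8  89.2] n 4395 yaw -7.72 | dock x,y -54.3 1.7 rel 1.28 gapL 11.2 gapR 7.4
pushL [570.  130.1] pushR [544.5 -58.2]
```

Emit:
{"name": "servo_tool", "arguments": {"rotation": [[0,0,0],[0,0,0],[0,0,0],[0,0,0]], "slide": [[0.003,-0.001,0.005],[0.008,-0.002,0.008],[0.013,-0.004,0.01],[0.018,-0.006,0.011]], "grip": [-1,-1,-1,-1]}}

```text
clock: 21.88
position: [561.2, -60.6, 43.7]
ee_rot: [0.991, -0.078, 0.105, 0.007]
contact_force: [1.1, 1.1, -0.2]
gripper_width: -0.4
grasp_force: 0.0
```

```bash
python3 -c "
from h import *
c=cam();fit(c)"
```

```text
bat [602.5  29.9] size [238.7  88. ] n 4122 yaw -6.68 | dock x,y -53.7 1.8 rel 2.32 gapL 12.2 gapR 5.3
pushL [568.8 129.5] pushR [546.7 -59.2]
```

```bash
python3 -c "
from h import *
print(read_state())
c=get_image('wrist')['image']; d=get_image('scene')['image']
t=get_image('top')['image'][125:270,195:405]
f=cv2.resize(d[150:280,190:350],(400,325)); g=cv2.resize(c,(400,300)); t=cv2.resize(t,(400,276))
o=np.zeros((600,800,3),np.uint8); o[:325,:400]=f; o[:300,400:]=g; o[325:,:400]=t[:275]
cv2.imwrite('pics/c3.png',o[:,:,::-1])"
```

```text
{'clock': 21.925, 'joints': array([ 0.22056281,  0.36209777, -0.58085384,  0.17924087, -0.43621458,
        1.03840588]), 'joint_vel': array([ 0.00348485,  0.00054805,  0.00843905,  0.00034187, -0.00283429,
       -0.00597785]), 'joint_efforts': array([-7.00111524e-02, -3.21791375e+01,  1.24054921e+01,  2.58278400e+00,
        3.04882564e-01,  3.80687314e-03]), 'position': array([561.93527674, -60.43381202,  44.04055255]), 'ee_rot': array([ 0.99136949, -0.07775622,  0.10530333,  0.00719142]), 'contact_force': array([0.60813809, 0.02474808, 0.21742624]), 'wrist_torque': array([-0.01001384,  0.38365334, -0.01460435]), 'grasp_force': 0.0, 'gripper_width': 0.2044612055719345}
```

View pics/c3.png

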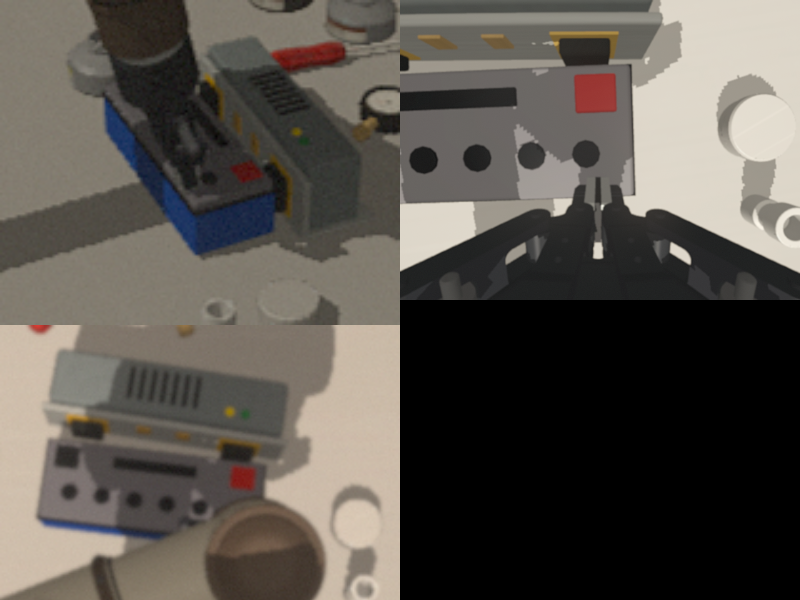

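The fingertips have slipped over or into the case with no force on them. I'll lift straight up gently.

Emit:
{"name": "servo_tool", "arguments": {"rotation": [[0,0,0],[0,0,0],[0,0,0],[0,0,0]], "slide": [[0,0,0.01],[0,0,0.02],[0,0,0.03],[0,0,0.04]], "grip": [-1,-1,-1,-1]}}

```text
clock: 22.58
position: [560.9, -60.5, 51.8]
ee_rot: [0.991, -0.078, 0.104, 0.007]
contact_force: [-0.4, -1.0, -1.0]
gripper_width: 0.0
grasp_force: 0.0
```

```bash
python3 -c "
from h import *
c=cam();fit(c); g=get_image('wrist'); s=read_state()
print(np.array(g['hand_eye']).round(3))
d=g['depth']; print('depth around tips'); print(d[240:300:12,240:330:12].round(0))
X=cloud(c); z=X[:,:,2]
f=cv2.resize(g['image'][200:420,140:420],(800,600)); cv2.imwrite('pics/c4.png',f[:,:,::-1])"
```

```text
bat [603.1  30.1] size [238.4  87.9] n 4096 yaw -6.51 | dock x,y -53.1 2.1 rel 2.49 gapL 11.8 gapR 4.5
pushL [569.1 129.6] pushR [547.6 -59.2]
[[-1.00000e-03 -9.66000e-01 -2.60000e-01  6.51610e+01]
 [ 1.00000e+00 -1.00000e-03  0.00000e+00  1.68000e-01]
 [-0.00000e+00 -2.60000e-01  9.66000e-01 -1.71974e+02]
 [ 0.00000e+00  0.00000e+00  0.00000e+00  1.00000e+00]]
depth around tips
[[165. 165. 165. 166. 165. 166. 166. 175.]
 [166. 165. 142. 142. 142. 166. 165. 176.]
 [166. 141. 131. 131. 132. 140. 166. 178.]
 [237. 130. 121. 121. 121. 130. 130. 237.]
 [111. 108. 111. 117. 110. 108. 110. 239.]]
```

View pics/c4.png

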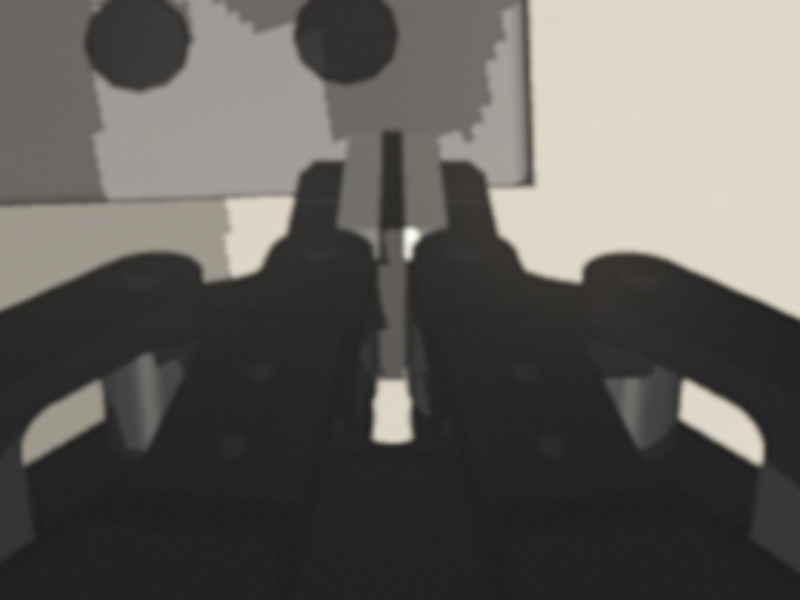

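Emit:
{"name": "servo_tool", "arguments": {"rotation": [[0,0,0],[0,0,0],[0,0,0],[0,0,0],[0,0,0],[0,0,0],[0,0,0],[0,0,0]], "slide": [[0,0,0.2],[-0.23,0,0.2],[-0.23,0.3,0.15],[-0.23,0.6,0.05],[-0.2,0.9,-0.05],[-0.12,0.94,-0.1],[-0.05,0.94,-0.1],[-0.02,0.94,-0.1]], "grip": [-1,-1,-1,-1,-1,-1,-1,-1]}}

```text
clock: 23.68
position: [557.3, 127.9, 31.3]
ee_rot: [0.991, -0.078, 0.104, 0.007]
contact_force: [-1.4, -0.2, -0.6]
gripper_width: -0.2
grasp_force: 0.0
```

```bash
python3 -c "
from h import *
c=cam();fit(c)"
```

```text
bat [602.4  28.4] size [238.4  89.9] n 4739 yaw -7.07 | dock x,y -53.5 0.4 rel 1.93 gapL 11.4 gapR 5.7
pushL [569.4 128.3] pushR [546.1 -60.3]
```

Emit:
{"name": "servo_tool", "arguments": {"rotation": [[0,0,0],[0,0,0],[0,0,0],[0,0,0],[0,0,0],[0,0,0],[0,0,0],[0,0,0]], "slide": [[0.025,0,0],[0.045,0,0.001],[0.055,0,0.002],[0.062,0,0.003],[0.068,0,0.004],[0.074,0.001,0.005],[0.08,0.002,0.006],[0.086,0.004,0.007]], "grip": [-1,-1,-1,-1,-1,-1,-1,-1]}}

```text
clock: 24.72
position: [569.1, 126.7, 31.7]
ee_rot: [0.992, -0.078, 0.101, 0.01]
contact_force: [-19.9, 6.7, 10.7]
gripper_width: -0.2
grasp_force: 10.2
```

Emit:
{"name": "servo_tool", "arguments": {"rotation": [[0,0,0],[0,0,0],[0,0,0],[0,0,0],[0,0,0],[0,0,0],[0,0,0],[0,0,0]], "slide": [[0.004,0.002,0.001],[0.008,0.004,0.002],[0.012,0.006,0.003],[0.016,0.008,0.004],[0.02,0.01,0.005],[0.024,0.011,0.005],[0.028,0.012,0.005],[0.032,0.013,0.005]], "grip": [-1,-1,-1,-1,-1,-1,-1,-1]}}

```text
clock: 25.72
position: [573.4, 127.4, 31.8]
ee_rot: [0.992, -0.079, 0.099, 0.012]
contact_force: [-19.0, 3.5, 8.7]
gripper_width: 0.0
grasp_force: 9.6
```

```bash
python3 -c "
from h import *
c=cam();fit(c)"
```

```text
bat [603.5  27.9] size [238.1  88.5] n 4584 yaw -8.56 | dock x,y -52.4 0.0 rel 0.44 gapL 8.0 gapR 6.7
pushL [573.1 128.6] pushR [544.8 -59.3]
```

Emit:
{"name": "servo_tool", "arguments": {"rotation": [[0,0,0],[0,0,0],[0,0,0],[0,0,0],[0,0,0],[0,0,0]], "slide": [[0.002,0.002,0.004],[0.006,0.004,0.007],[0.011,0.006,0.009],[0.016,0.008,0.009],[0.021,0.009,0.009],[0.026,0.01,0.009]], "grip": [-1,-1,-1,-1,-1,-1]}}

```text
clock: 26.52
position: [578.0, 128.3, 32.0]
ee_rot: [0.992, -0.08, 0.097, 0.012]
contact_force: [-13.6, 0.3, 1.8]
gripper_width: -0.3
grasp_force: 6.8
```

```bash
python3 -c "
from h import *
c=cam();fit(c)"
```

```text
bat [605.5  28.9] size [239.5  89.5] n 4580 yaw -10.38 | dock x,y -50.5 1.3 rel -1.38 gapL 3.5 gapR 7.6
pushL [578.3 130.5] pushR [544.1 -56.4]
```

Emit:
{"name": "servo_tool", "arguments": {"rotation": [[0,0,0],[0,0,0],[0,0,0],[0,0,0]], "slide": [[0.005,0.001,0],[0.01,0.002,0],[0.014,0.003,0],[0.016,0.004,0]], "grip": [-1,-1,-1,-1]}}

```text
clock: 27.08
position: [580.9, 128.9, 31.9]
ee_rot: [0.992, -0.08, 0.097, 0.013]
contact_force: [-13.8, -0.7, 2.1]
gripper_width: 0.0
grasp_force: 6.8
```

```bash
python3 -c "
from h import *
c=cam();fit(c)"
```

```text
bat [607.3  28.7] size [237.2  88.8] n 4557 yaw -11.99 | dock x,y -48.7 1.4 rel -2.99 gapL -0.7 gapR 8.2
pushL [583.  130.9] pushR [543.6 -54.9]
```

Emit:
{"name": "servo_tool", "arguments": {"rotation": [[0,0,0],[0,0,0],[0,0,0],[0,0,0],[0,0,0],[0,0,0],[0,0,0],[0,0,0]], "slide": [[-0.25,0,0],[-0.38,-0.15,-0.015],[-0.38,-0.45,-0.02],[-0.38,-0.75,-0.02],[-0.36,-0.94,-0.02],[-0.3,-0.94,-0.02],[-0.26,-0.94,-0.02],[-0.25,-0.94,-0.02]], "grip": [-1,-1,-1,-1,-1,-1,-1,-1]}}

```text
clock: 28.12
position: [539.7, -53.4, 31.7]
ee_rot: [0.991, -0.077, 0.105, 0.007]
contact_force: [-0.1, 0.3, 0.3]
gripper_width: 0.4
grasp_force: 0.0
```

```bash
python3 -c "
from h import *
c=cam();fit(c)"
```

```text
bat [606.4  29.1] size [239.1  88. ] n 4589 yaw -11.53 | dock x,y -49.6 1.7 rel -2.53 gapL 0.9 gapR 8.4
pushL [581.3 131.2] pushR [543.4 -55. ]
```

Emit:
{"name": "servo_tool", "arguments": {"rotation": [[0,0,0],[0,0,0],[0,0,0],[0,0,0],[0,0,0],[0,0,0],[0,0,0],[0,0,0]], "slide": [[0.01,-0.001,0],[0.018,-0.002,0.002],[0.024,-0.002,0.004],[0.029,-0.002,0.006],[0.034,-0.002,0.008],[0.039,-0.003,0.01],[0.044,-0.004,0.012],[0.048,-0.005,0.014]], "grip": [-1,-1,-1,-1,-1,-1,-1,-1]}}

```text
clock: 29.18
position: [543.3, -55.8, 32.3]
ee_rot: [0.992, -0.079, 0.1, 0.009]
contact_force: [-10.0, 7.0, 0.1]
gripper_width: -0.2
grasp_force: 5.8
```

Emit:
{"name": "servo_tool", "arguments": {"rotation": [[0,0,0],[0,0,0],[0,0,0],[0,0,0],[0,0,0],[0,0,0]], "slide": [[0.004,-0.002,0.001],[0.008,-0.004,0.002],[0.012,-0.006,0.003],[0.016,-0.008,0.003],[0.02,-0.01,0.003],[0.024,-0.012,0.003]], "grip": [-1,-1,-1,-1,-1,-1]}}

```text
clock: 29.92
position: [547.0, -58.5, 32.3]
ee_rot: [0.992, -0.079, 0.098, 0.009]
contact_force: [-9.8, 6.3, 0.0]
gripper_width: -0.2
grasp_force: 5.7
```

```bash
python3 -c "
from h import *
c=cam();fit(c)"
```

```text
bat [607.4  28.1] size [237.9  88.3] n 4458 yaw -9.61 | dock x,y -48.5 0.8 rel -0.61 gapL 2.6 gapR 4.4
pushL [578.9 129.2] pushR [547.2 -58.1]
```

Emit:
{"name": "servo_tool", "arguments": {"rotation": [[0,0,0],[0,0,0],[0,0,0],[0,0,0]], "slide": [[0.004,0.001,0.001],[0.008,0.001,0.002],[0.012,0.001,0.002],[0.016,0.001,0.002]], "grip": [-1,-1,-1,-1]}}

```text
clock: 30.48
position: [548.2, -59.2, 32.2]
ee_rot: [0.992, -0.079, 0.096, 0.01]
contact_force: [-14.2, 5.2, 4.0]
gripper_width: -0.2
grasp_force: 7.2
```

```bash
python3 -c "
from h import *
c=cam();fit(c)
cv2.imwrite('pics/c5.png',cv2.resize(c[0]['image'][150:225,205:340],None,fx=5.8,fy=5.8,interpolation=cv2.INTER_CUBIC)[:,:,::-1])"
```

```text
bat [608.   27.9] size [238.8  89.5] n 4434 yaw -9.42 | dock x,y -47.9 0.7 rel -0.42 gapL 2.3 gapR 3.5
pushL [579.2 129. ] pushR [548.1 -58.5]
```

View pics/c5.png

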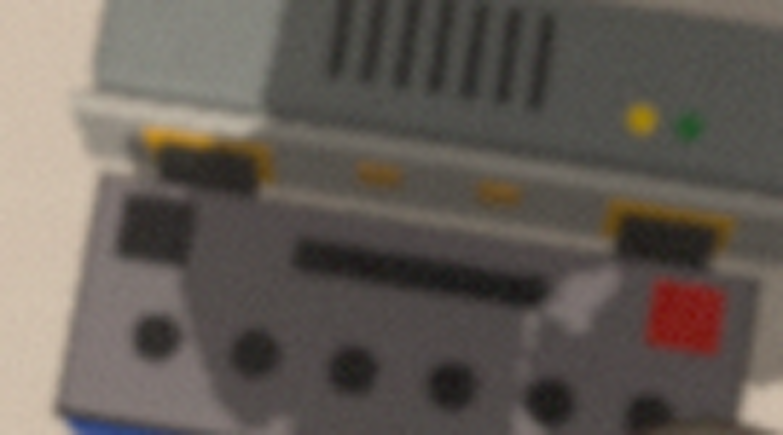

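The battery is nearly square and centred, with gaps of a few mm at both stops (crop (210,185) and (665,260)). Now the left end goes home.

Emit:
{"name": "servo_tool", "arguments": {"rotation": [[0,0,0],[0,0,0],[0,0,0],[0,0,0],[0,0,0],[0,0,0],[0,0,0],[0,0,0]], "slide": [[-0.15,0,0],[-0.15,0.25,-0.015],[-0.13,0.55,-0.018],[-0.08,0.85,-0.018],[-0.02,0.93,-0.018],[0.05,0.93,-0.018],[0.08,0.93,-0.018],[0.09,0.93,-0.018]], "grip": [-1,-1,-1,-1,-1,-1,-1,-1]}}

```text
clock: 31.52
position: [574.6, 128.2, 31.9]
ee_rot: [0.991, -0.078, 0.104, 0.007]
contact_force: [-0.1, 0.1, -0.4]
gripper_width: -0.0
grasp_force: 0.0
```

Emit:
{"name": "servo_tool", "arguments": {"rotation": [[0,0,0],[0,0,0],[0,0,0],[0,0,0],[0,0,0],[0,0,0],[0,0,0],[0,0,0]], "slide": [[0.01,0,0],[0.018,0,0.002],[0.024,0.001,0.004],[0.029,0.002,0.006],[0.034,0.003,0.008],[0.039,0.005,0.01],[0.043,0.007,0.012],[0.047,0.008,0.014]], "grip": [-1,-1,-1,-1,-1,-1,-1,-1]}}

```text
clock: 32.52
position: [579.0, 128.0, 32.7]
ee_rot: [0.992, -0.079, 0.1, 0.01]
contact_force: [-13.5, 4.9, 3.1]
gripper_width: -0.6
grasp_force: 7.1
```

Emit:
{"name": "servo_tool", "arguments": {"rotation": [[0,0,0],[0,0,0],[0,0,0],[0,0,0]], "slide": [[0.004,0.001,0.001],[0.008,0.002,0.002],[0.012,0.003,0.002],[0.016,0.004,0.002]], "grip": [-1,-1,-1,-1]}}

```text
clock: 33.02
position: [580.7, 128.1, 32.6]
ee_rot: [0.992, -0.079, 0.099, 0.011]
contact_force: [-16.8, 3.3, 5.7]
gripper_width: 0.0
grasp_force: 8.4
```

```bash
python3 -c "
from h import *
c=cam();fit(c)"
```

```text
bat [609.7  28.6] size [238.1  88.5] n 4552 yaw -10.58 | dock x,y -46.3 1.7 rel -1.58 gapL -1.0 gapR 3.7
pushL [582.9 130.2] pushR [548.  -56.5]
```

Emit:
{"name": "servo_tool", "arguments": {"rotation": [[0,0,0],[0,0,0],[0,0,0],[0,0,0]], "slide": [[0.002,0.001,0.003],[0.005,0.002,0.005],[0.008,0.003,0.006],[0.011,0.004,0.006]], "grip": [-1,-1,-1,-1]}}

```text
clock: 33.58
position: [582.6, 128.4, 32.8]
ee_rot: [0.992, -0.079, 0.098, 0.011]
contact_force: [-12.5, 2.2, 0.6]
gripper_width: 0.3
grasp_force: 6.5
```

Emit:
{"name": "servo_tool", "arguments": {"rotation": [[0,0,0],[0,0,0],[0,0,0]], "slide": [[0.003,0.001,0],[0.006,0.001,0],[0.009,0.002,0]], "grip": [-1,-1,-1]}}

```text
clock: 33.95
position: [583.5, 128.5, 32.7]
ee_rot: [0.992, -0.079, 0.098, 0.012]
contact_force: [-17.2, 3.1, 2.9]
gripper_width: -0.3
grasp_force: 8.8
```

Emit:
{"name": "servo_tool", "arguments": {"rotation": [[0,0,0],[0,0,0],[0,0,0]], "slide": [[0.002,0,0.001],[0.004,0,0.001],[0.005,0,0.001]], "grip": [-1,-1,-1]}}

```text
clock: 34.33
position: [583.6, 128.4, 32.7]
ee_rot: [0.992, -0.079, 0.097, 0.012]
contact_force: [-19.8, 4.4, 3.7]
gripper_width: -0.0
grasp_force: 10.3
```

```bash
python3 -c "
from h import *
c=cam();fit(c)"
```

```text
bat [610.2  27.7] size [236.7  87.7] n 4532 yaw -11.44 | dock x,y -45.7 0.9 rel -2.44 gapL -2.8 gapR 4.4
pushL [584.9 129.8] pushR [547.2 -56.4]
```

Emit:
{"name": "servo_tool", "arguments": {"rotation": [[0,0,0],[0,0,0],[0,0,0],[0,0,0]], "slide": [[0,0,0],[0,0,0],[0,0,0],[-0.25,0,-0.005]], "grip": [-1,-1,-1,-1]}}

```text
clock: 34.88
position: [543.3, 133.4, 35.3]
ee_rot: [0.991, -0.078, 0.105, 0.007]
contact_force: [0.2, 1.2, 0.9]
gripper_width: 0.3
grasp_force: 0.0
```

Emit:
{"name": "servo_tool", "arguments": {"rotation": [[0,0,0],[0,0,0],[0,0,0],[0,0,0],[0,0,0],[0,0,0],[0,0,0]], "slide": [[-0.08,-0.1,-0.017],[-0.1,-0.4,-0.017],[-0.1,-0.7,-0.017],[-0.1,-0.94,-0.017],[-0.05,-0.94,-0.017],[-0.01,-0.94,-0.017],[0,-0.94,-0.017]], "grip": [-1,-1,-1,-1,-1,-1,-1]}}

```text
clock: 35.75
position: [543.1, -55.0, 32.2]
ee_rot: [0.991, -0.077, 0.105, 0.007]
contact_force: [-0.3, 0.2, 0.2]
gripper_width: 0.1
grasp_force: 0.0
```

Emit:
{"name": "servo_tool", "arguments": {"rotation": [[0,0,0],[0,0,0],[0,0,0],[0,0,0],[0,0,0],[0,0,0],[0,0,0],[0,0,0]], "slide": [[0.01,-0.001,0],[0.018,-0.001,0.002],[0.024,-0.001,0.004],[0.029,-0.001,0.006],[0.034,-0.001,0.008],[0.039,-0.002,0.01],[0.044,-0.003,0.012],[0.048,-0.004,0.014]], "grip": [-1,-1,-1,-1,-1,-1,-1,-1]}}

```text
clock: 36.75
position: [547.4, -57.1, 33.1]
ee_rot: [0.992, -0.079, 0.1, 0.008]
contact_force: [-7.8, 7.3, 0.9]
gripper_width: 0.0
grasp_force: 5.0
```

Emit:
{"name": "servo_tool", "arguments": {"rotation": [[0,0,0],[0,0,0],[0,0,0],[0,0,0],[0,0,0],[0,0,0]], "slide": [[0.004,-0.001,0.001],[0.008,-0.002,0.002],[0.012,-0.003,0.003],[0.016,-0.004,0.003],[0.02,-0.005,0.003],[0.024,-0.006,0.003]], "grip": [-1,-1,-1,-1,-1,-1]}}

```text
clock: 37.5
position: [549.5, -58.9, 32.9]
ee_rot: [0.992, -0.079, 0.098, 0.009]
contact_force: [-14.2, 6.2, 3.7]
gripper_width: 0.1
grasp_force: 7.0
```

```bash
python3 -c "
from h import *
c=cam();fit(c)"
```

```text
bat [611.   28.2] size [237.8  87.8] n 4439 yaw -10.25 | dock x,y -45.0 1.5 rel -1.25 gapL -1.8 gapR 1.9
pushL [583.6 129.7] pushR [549.8 -57.2]
```

Emit:
{"name": "servo_tool", "arguments": {"rotation": [[0,0,0],[0,0,0],[0,0,0],[0,0,0],[0,0,0],[0,0,0]], "slide": [[0.003,0,0.002],[0.006,0,0.004],[0.01,-0.001,0.005],[0.014,-0.002,0.005],[0.018,-0.003,0.005],[0.021,-0.004,0.005]], "grip": [-1,-1,-1,-1,-1,-1]}}

```text
clock: 38.3
position: [552.2, -60.4, 33.0]
ee_rot: [0.992, -0.079, 0.096, 0.01]
contact_force: [-12.3, 3.9, 2.7]
gripper_width: -0.1
grasp_force: 6.7
```

Emit:
{"name": "servo_tool", "arguments": {"rotation": [[0,0,0],[0,0,0],[0,0,0]], "slide": [[0.003,-0.001,0],[0.006,-0.002,0.001],[0.009,-0.003,0.001]], "grip": [-1,-1,-1]}}

```text
clock: 38.67
position: [553.7, -61.2, 33.0]
ee_rot: [0.992, -0.08, 0.096, 0.01]
contact_force: [-13.7, 4.2, 1.4]
gripper_width: 0.1
grasp_force: 6.7
```

```bash
python3 -c "
from h import *
c=cam();fit(c)"
```

```text
bat [611.5  26.9] size [239.8  88.4] n 4388 yaw -8.15 | dock x,y -44.3 0.3 rel 0.85 gapL 0.6 gapR -1.9
pushL [580.4 127.3] pushR [553.5 -60.8]
```

Emit:
{"name": "servo_tool", "arguments": {"rotation": [[0,0,0],[0,0,0],[0,0,0],[0,0,0],[0,0,0],[0,0,0],[0,0,0],[0,0,0]], "slide": [[-0.15,0,0],[-0.15,0.25,-0.015],[-0.13,0.55,-0.022],[-0.08,0.85,-0.022],[-0.02,0.93,-0.022],[0.03,0.93,-0.022],[0.055,0.93,-0.022],[0.065,0.93,-0.022]], "grip": [-1,-1,-1,-1,-1,-1,-1,-1]}}

```text
clock: 39.72
position: [575.4, 125.3, 32.2]
ee_rot: [0.991, -0.079, 0.104, 0.008]
contact_force: [0.1, -0.6, 0.2]
gripper_width: 0.2
grasp_force: 0.0
```

Emit:
{"name": "servo_tool", "arguments": {"rotation": [[0,0,0],[0,0,0],[0,0,0],[0,0,0],[0,0,0],[0,0,0],[0,0,0],[0,0,0]], "slide": [[0.01,0,0],[0.018,0,0.002],[0.024,0.001,0.005],[0.029,0.002,0.007],[0.034,0.003,0.01],[0.039,0.005,0.012],[0.043,0.007,0.014],[0.047,0.008,0.016]], "grip": [-1,-1,-1,-1,-1,-1,-1,-1]}}

```text
clock: 40.72
position: [580.7, 126.4, 33.5]
ee_rot: [0.992, -0.079, 0.101, 0.01]
contact_force: [-11.5, 2.1, 1.3]
gripper_width: 0.2
grasp_force: 5.7
```

Emit:
{"name": "servo_tool", "arguments": {"rotation": [[0,0,0],[0,0,0],[0,0,0],[0,0,0]], "slide": [[0.003,0.001,0.001],[0.006,0.002,0.002],[0.009,0.003,0.003],[0.012,0.004,0.003]], "grip": [-1,-1,-1,-1]}}

```text
clock: 41.22
position: [580.8, 126.4, 33.5]
ee_rot: [0.992, -0.079, 0.099, 0.011]
contact_force: [-18.8, 2.6, 5.0]
gripper_width: 0.0
grasp_force: 9.3
```

Emit:
{"name": "servo_tool", "arguments": {"rotation": [[0,0,0],[0,0,0],[0,0,0]], "slide": [[0.001,0.001,0.003],[0.003,0.001,0.005],[0.005,0.001,0.005]], "grip": [-1,-1,-1]}}

```text
clock: 41.6
position: [582.1, 126.6, 33.7]
ee_rot: [0.992, -0.079, 0.099, 0.011]
contact_force: [-12.3, 2.5, -1.0]
gripper_width: -0.1
grasp_force: 6.3
```

```bash
python3 -c "
from h import *
c=cam();fit(c);fit(cam())"
```

```text
bat [612.1  26.4] size [237.1  89.2] n 4538 yaw -8.6 | dock x,y -43.6 -0.1 rel 0.4 gapL -0.8 gapR -2.0
pushL [581.8 127.1] pushR [553.4 -60.8]
bat [612.4  26.5] size [236.8  88.5] n 4533 yaw -8.74 | dock x,y -43.3 0.0 rel 0.26 gapL -1.3 gapR -2.1
pushL [582.4 127.2] pushR [553.5 -60.6]
```

Emit:
{"name": "servo_tool", "arguments": {"rotation": [[0,0,0],[0,0,0],[0,0,0],[0,0,0],[0,0,0],[0,0,0]], "slide": [[0.002,0.001,0],[0.004,0.001,0],[0.007,0.002,0.001],[0.01,0.002,0.001],[0.013,0.003,0.001],[0.015,0.003,0.001]], "grip": [-1,-1,-1,-1,-1,-1]}}

```text
clock: 42.45
position: [583.5, 126.7, 33.6]
ee_rot: [0.992, -0.079, 0.097, 0.012]
contact_force: [-17.7, 5.1, 2.7]
gripper_width: -0.1
grasp_force: 9.5
```

```bash
python3 -c "
from h import *
c=cam();fit(c);fit(cam())"
```

```text
bat [612.7  26.2] size [237.7  88.8] n 4525 yaw -9.47 | dock x,y -43.0 -0.3 rel -0.47 gapL -2.7 gapR -1.3
pushL [584.  127.3] pushR [552.7 -60.1]
bat [612.3  26.9] size [236.6  88.9] n 4531 yaw -9.36 | dock x,y -43.5 0.4 rel -0.36 gapL -2.1 gapR -1.0
pushL [583.4 127.9] pushR [552.5 -59.5]
```

Emit:
{"name": "servo_tool", "arguments": {"rotation": [[0,0,0],[0,0,0],[0,0,0],[0,0,0]], "slide": [[0.002,-0.001,0.001],[0.004,-0.001,0.002],[0.005,-0.001,0.002],[0.006,-0.001,0.002]], "grip": [-1,-1,-1,-1]}}

```text
clock: 43.05
position: [583.5, 126.6, 33.6]
ee_rot: [0.992, -0.079, 0.097, 0.012]
contact_force: [-21.9, 7.3, 3.5]
gripper_width: -0.1
grasp_force: 11.5
```

Emit:
{"name": "servo_tool", "arguments": {"rotation": [[0,0,0],[0,0,0],[0,0,0],[0,0,0],[0,0,0],[0,0,0],[0,0,0],[0,0,0]], "slide": [[-0.003,0,0],[-0.003,0,0],[-0.2,0,-0.015],[-0.32,-0.15,-0.025],[-0.32,-0.45,-0.025],[-0.32,-0.75,-0.025],[-0.3,-0.94,-0.025],[-0.25,-0.94,-0.025]], "grip": [-1,-1,-1,-1,-1,-1,-1,-1]}}

```text
clock: 44.05
position: [542.7, -60.4, 33.1]
ee_rot: [0.991, -0.08, 0.105, 0.007]
contact_force: [0.6, 0.5, 0.3]
gripper_width: 0.2
grasp_force: 0.0
```

Emit:
{"name": "servo_tool", "arguments": {"rotation": [[0,0,0],[0,0,0],[0,0,0],[0,0,0],[0,0,0],[0,0,0],[0,0,0],[0,0,0]], "slide": [[0.025,0,0],[0.038,0,0.002],[0.046,0,0.005],[0.051,0,0.007],[0.056,0,0.01],[0.06,0,0.012],[0.064,0,0.014],[0.068,-0.001,0.015]], "grip": [-1,-1,-1,-1,-1,-1,-1,-1]}}

```text
clock: 45.05
position: [553.5, -58.8, 34.7]
ee_rot: [0.992, -0.078, 0.102, 0.008]
contact_force: [-7.0, 4.4, 1.6]
gripper_width: -0.2
grasp_force: 3.6
```

```bash
python3 -c "
from h import *
c=cam();fit(c);fit(cam())"
```

```text
bat [613.2  27.3] size [237.8  88.5] n 4436 yaw -9.13 | dock x,y -42.6 0.9 rel -0.13 gapL -2.6 gapR -2.2
pushL [583.9 128.2] pushR [553.7 -59.4]
bat [613.2  26.3] size [237.6  88.9] n 4435 yaw -9.28 | dock x,y -42.5 -0.1 rel -0.28 gapL -3.0 gapR -2.1
pushL [584.2 127.3] pushR [553.5 -60.2]
```

Emit:
{"name": "servo_tool", "arguments": {"rotation": [[0,0,0],[0,0,0],[0,0,0],[0,0,0],[0,0,0],[0,0,0]], "slide": [[0.004,0,0.001],[0.008,0,0.002],[0.012,0,0.003],[0.015,0,0.004],[0.018,0,0.005],[0.02,0,0.006]], "grip": [-1,-1,-1,-1,-1,-1]}}

```text
clock: 45.9
position: [553.5, -59.2, 34.6]
ee_rot: [0.992, -0.079, 0.098, 0.009]
contact_force: [-13.7, 7.9, 4.6]
gripper_width: 0.1
grasp_force: 7.4
```

Emit:
{"name": "servo_tool", "arguments": {"rotation": [[0,0,0],[0,0,0],[0,0,0],[0,0,0]], "slide": [[0.003,0.003,0.003],[0.006,0.005,0.006],[0.009,0.006,0.007],[0.011,0.007,0.008]], "grip": [-1,-1,-1,-1]}}

```text
clock: 46.4
position: [553.4, -59.0, 34.7]
ee_rot: [0.992, -0.08, 0.096, 0.01]
contact_force: [-13.0, 3.2, 1.0]
gripper_width: 0.1
grasp_force: 6.8
```

```bash
python3 -c "
from h import *
c=cam();fit(c);fit(cam())"
```

```text
bat [613.9  26.8] size [239.2  87.7] n 4351 yaw -8.54 | dock x,y -41.9 0.5 rel 0.46 gapL -2.4 gapR -3.8
pushL [583.5 127.4] pushR [555.3 -60.5]
bat [613.   26.1] size [238.1  89.3] n 4350 yaw -9.04 | dock x,y -42.6 -0.3 rel -0.04 gapL -2.4 gapR -2.3
pushL [583.5 127. ] pushR [553.7 -60.7]
```

Emit:
{"name": "servo_tool", "arguments": {"rotation": [[0,0,0],[0,0,0],[0,0,0],[0,0,0]], "slide": [[0.003,0.001,0.001],[0.006,0.001,0.002],[0.009,0.001,0.003],[0.011,0.001,0.004]], "grip": [-1,-1,-1,-1]}}

```text
clock: 47.0
position: [554.3, -59.5, 34.8]
ee_rot: [0.992, -0.08, 0.094, 0.01]
contact_force: [-14.0, 2.1, -0.5]
gripper_width: 0.5
grasp_force: 7.0
```

Still creeping forward; continuing.

Emit:
{"name": "servo_tool", "arguments": {"rotation": [[0,0,0],[0,0,0],[0,0,0],[0,0,0]], "slide": [[0.003,0,0],[0.006,0,0],[0.009,-0.001,0],[0.01,-0.001,0]], "grip": [-1,-1,-1,-1]}}

```text
clock: 47.5
position: [554.3, -59.6, 34.6]
ee_rot: [0.992, -0.08, 0.093, 0.011]
contact_force: [-20.3, 5.0, 4.7]
gripper_width: -0.3
grasp_force: 10.3
```

Emit:
{"name": "servo_tool", "arguments": {"rotation": [[0,0,0],[0,0,0],[0,0,0]], "slide": [[0.002,0,0],[0.004,0,0.001],[0.005,0,0.001]], "grip": [-1,-1,-1]}}

```text
clock: 47.88
position: [554.3, -59.7, 34.6]
ee_rot: [0.992, -0.08, 0.092, 0.011]
contact_force: [-21.5, 6.6, 7.1]
gripper_width: 0.1
grasp_force: 11.5
```

```bash
python3 -c "
from h import *
fit(cam());fit(cam())"
```

```text
bat [613.5  25.7] size [238.3  87.6] n 4291 yaw -8.58 | dock x,y -42.2 -0.6 rel 0.42 gapL -2.2 gapR -3.5
pushL [583.1 126.4] pushR [554.8 -61.5]
bat [614.   26.9] size [238.4  88.6] n 4295 yaw -7.77 | dock x,y -41.8 0.7 rel 1.23 gapL -1.3 gapR -5.0
pushL [582.2 127.1] pushR [556.6 -61.2]
```

Emit:
{"name": "servo_tool", "arguments": {"rotation": [[0,0,0],[0,0,0],[0,0,0]], "slide": [[-0.003,0,0],[-0.2,0,0],[-0.4,0.1,0.05]], "grip": [-1,-1,-1]}}

```text
clock: 48.35
position: [486.7, -37.5, 49.1]
ee_rot: [0.991, -0.079, 0.104, 0.008]
contact_force: [-0.1, 1.0, -0.3]
gripper_width: -0.0
grasp_force: 0.0
```

```bash
python3 -c "
from h import *
for i in range(5):
    c=cam();fit(c)
cv2.imwrite('pics/c6.png',cv2.resize(c[0]['image'][140:225,205:345],None,fx=5.6,fy=5.6,interpolation=cv2.INTER_CUBIC)[:,:,::-1])"
```

```text
bat [613.2  27.2] size [237.7  89.1] n 4763 yaw -8.82 | dock x,y -42.7 0.8 rel 0.18 gapL -2.1 gapR -2.6
pushL [583.3 128. ] pushR [554.2 -59.8]
bat [613.3  26.6] size [236.5  88.9] n 4748 yaw -8.44 | dock x,y -42.5 0.3 rel 0.56 gapL -1.7 gapR -3.3
pushL [582.7 127.2] pushR [554.8 -60.7]
bat [613.2  27.5] size [238.4  89.6] n 4766 yaw -8.52 | dock x,y -42.7 1.2 rel 0.48 gapL -1.6 gapR -3.0
pushL [582.8 128.1] pushR [554.6 -59.8]
bat [613.3  27.4] size [238.2  88.4] n 4764 yaw -8.79 | dock x,y -42.6 1.0 rel 0.21 gapL -2.1 gapR -2.7
pushL [583.4 128.1] pushR [554.3 -59.6]
bat [613.7  26.2] size [239.9  88.4] n 4754 yaw -8.33 | dock x,y -42.0 -0.1 rel 0.67 gapL -2.0 gapR -3.9
pushL [582.9 126.7] pushR [555.4 -61.3]
```

View pics/c6.png

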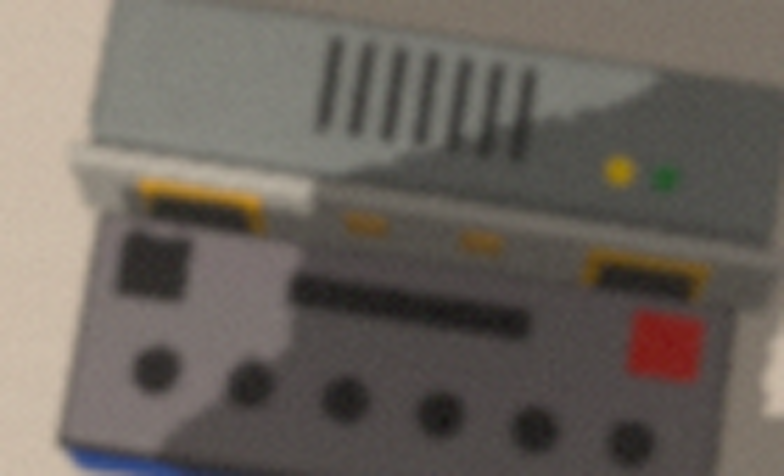

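Emit:
{"name": "servo_tool", "arguments": {"rotation": [[0,0,0],[0,0,0],[0,0,0],[0,0,0],[0,0,0],[0,0,0]], "slide": [[0.05,0.3,-0.03],[0.1,0.6,-0.08],[0.2,0.82,-0.08],[0.35,0.83,-0.08],[0.43,0.83,-0.08],[0.445,0.83,-0.08]], "grip": [-1,-1,-1,-1,-1,-1]}}

```text
clock: 49.35
position: [578.4, 129.3, 33.1]
ee_rot: [0.991, -0.078, 0.105, 0.007]
contact_force: [0.0, -0.1, -0.2]
gripper_width: 0.2
grasp_force: 0.0
```

Emit:
{"name": "servo_tool", "arguments": {"rotation": [[0,0,0],[0,0,0],[0,0,0],[0,0,0],[0,0,0],[0,0,0],[0,0,0],[0,0,0]], "slide": [[0.015,0,0],[0.026,0,0.002],[0.034,0,0.005],[0.04,0.001,0.008],[0.045,0.002,0.011],[0.05,0.003,0.013],[0.054,0.004,0.015],[0.058,0.005,0.017]], "grip": [-1,-1,-1,-1,-1,-1,-1,-1]}}

```text
clock: 50.35
position: [583.5, 128.4, 34.9]
ee_rot: [0.992, -0.078, 0.101, 0.01]
contact_force: [-12.7, 3.5, -0.0]
gripper_width: -0.1
grasp_force: 6.5
```

Emit:
{"name": "servo_tool", "arguments": {"rotation": [[0,0,0],[0,0,0],[0,0,0]], "slide": [[0.003,0.001,0.002],[0.006,0.001,0.003],[0.008,0.001,0.004]], "grip": [-1,-1,-1]}}

```text
clock: 50.72
position: [583.9, 128.3, 34.9]
ee_rot: [0.992, -0.079, 0.099, 0.01]
contact_force: [-14.5, 6.0, 0.6]
gripper_width: -0.1
grasp_force: 7.6
```

Emit:
{"name": "servo_tool", "arguments": {"rotation": [[0,0,0],[0,0,0],[0,0,0],[0,0,0]], "slide": [[0.003,0.002,0.001],[0.006,0.003,0.002],[0.008,0.004,0.002],[0.009,0.004,0.002]], "grip": [-1,-1,-1,-1]}}

```text
clock: 51.22
position: [583.9, 128.3, 34.8]
ee_rot: [0.992, -0.079, 0.098, 0.011]
contact_force: [-19.4, 5.9, 3.0]
gripper_width: 0.2
grasp_force: 9.9
```

```bash
python3 -c "
from h import *
fit(cam());fit(cam());fit(cam())"
```

```text
bat [613.5  27.1] size [238.5  88. ] n 4546 yaw -8.94 | dock x,y -42.4 0.8 rel 0.06 gapL -2.5 gapR -2.7
pushL [583.8 127.9] pushR [554.2 -59.7]
bat [613.1  26. ] size [238.   88.6] n 4539 yaw -9.41 | dock x,y -42.6 -0.3 rel -0.41 gapL -3.0 gapR -1.8
pushL [584.2 127.1] pushR [553.2 -60.3]
bat [613.2  27.2] size [237.5  90.3] n 4539 yaw -8.78 | dock x,y -42.7 0.9 rel 0.22 gapL -2.0 gapR -2.6
pushL [583.2 128. ] pushR [554.2 -59.8]
```

Emit:
{"name": "servo_tool", "arguments": {"rotation": [[0,0,0],[0,0,0],[0,0,0],[0,0,0],[0,0,0],[0,0,0],[0,0,0],[0,0,0]], "slide": [[0,0,0],[-0.2,0,-0.015],[-0.32,-0.15,-0.023],[-0.32,-0.45,-0.023],[-0.32,-0.75,-0.023],[-0.3,-0.94,-0.023],[-0.24,-0.94,-0.023],[-0.22,-0.94,-0.023]], "grip": [-1,-1,-1,-1,-1,-1,-1,-1]}}

```text
clock: 52.38
position: [549.0, -56.8, 34.0]
ee_rot: [0.991, -0.078, 0.105, 0.007]
contact_force: [0.5, -0.3, 0.5]
gripper_width: -0.4
grasp_force: 0.0
```

Emit:
{"name": "servo_tool", "arguments": {"rotation": [[0,0,0],[0,0,0],[0,0,0],[0,0,0],[0,0,0],[0,0,0],[0,0,0],[0,0,0]], "slide": [[0.015,0,0.001],[0.026,0,0.003],[0.034,0.001,0.006],[0.04,0.002,0.009],[0.046,0.003,0.012],[0.051,0.004,0.015],[0.055,0.004,0.018],[0.06,0.005,0.02]], "grip": [-1,-1,-1,-1,-1,-1,-1,-1]}}

```text
clock: 53.38
position: [554.8, -56.9, 35.3]
ee_rot: [0.992, -0.079, 0.1, 0.009]
contact_force: [-7.7, 3.1, -1.8]
gripper_width: -0.1
grasp_force: 4.2
```

Emit:
{"name": "servo_tool", "arguments": {"rotation": [[0,0,0],[0,0,0],[0,0,0],[0,0,0]], "slide": [[0.004,0.001,0.001],[0.008,0.001,0.003],[0.011,0.001,0.004],[0.013,0.001,0.005]], "grip": [-1,-1,-1,-1]}}

```text
clock: 53.88
position: [554.8, -57.0, 35.2]
ee_rot: [0.992, -0.079, 0.097, 0.009]
contact_force: [-10.7, 6.5, -0.1]
gripper_width: -0.3
grasp_force: 6.3
```

Emit:
{"name": "servo_tool", "arguments": {"rotation": [[0,0,0],[0,0,0],[0,0,0],[0,0,0],[0,0,0],[0,0,0]], "slide": [[0.004,0.001,0.001],[0.008,0.002,0.002],[0.012,0.003,0.003],[0.015,0.003,0.004],[0.018,0.004,0.005],[0.02,0.004,0.005]], "grip": [-1,-1,-1,-1,-1,-1]}}

```text
clock: 54.62
position: [554.9, -57.1, 35.1]
ee_rot: [0.992, -0.08, 0.094, 0.01]
contact_force: [-19.8, 7.3, 4.5]
gripper_width: 0.1
grasp_force: 10.1
```

Emit:
{"name": "servo_tool", "arguments": {"rotation": [[0,0,0],[0,0,0],[0,0,0],[0,0,0],[0,0,0],[0,0,0]], "slide": [[0,0.001,0.002],[0.001,0.001,0.003],[0.002,0.001,0.003],[-0.003,0,0],[-0.2,0,0],[-0.45,0.1,0.1]], "grip": [-1,-1,-1,-1,-1,-1]}}

```text
clock: 55.38
position: [475.5, -35.5, 58.8]
ee_rot: [0.991, -0.079, 0.104, 0.008]
contact_force: [0.5, 0.4, 1.4]
gripper_width: 0.3
grasp_force: 0.0
```

```bash
python3 -c "
from h import *
for i in range(5):
    c=cam();fit(c)
X=cloud(c);z=X[:,:,2];print(read_state()['clock'])
for n,(u0,v0,w,h) in dict(filter=(146,180,43,43),tin=(369,216,27,27),ad=(377,257,17,15)).items():
    s=X[v0-6:v0+h+6,u0-6:u0+w+6].reshape(-1,3);s=s[(s[:,2]>18)&(s[:,2]<62)];print(n,np.round((s.min(0)+s.max(0))/2,1))"
```

```text
bat [612.8  26.7] size [237.7  88.7] n 4766 yaw -8.72 | dock x,y -42.9 0.3 rel 0.28 gapL -1.6 gapR -2.5
pushL [582.8 127.4] pushR [554.  -60.4]
bat [613.3  26.5] size [239.8  88.5] n 4768 yaw -8.9 | dock x,y -42.5 0.1 rel 0.1 gapL -2.4 gapR -2.7
pushL [583.5 127.3] pushR [554.1 -60.4]
bat [613.1  25.6] size [238.9  88.5] n 4756 yaw -9.21 | dock x,y -42.5 -0.8 rel -0.21 gapL -2.8 gapR -2.2
pushL [583.9 126.5] pushR [553.5 -61. ]
bat [613.5  27. ] size [237.9  89.5] n 4770 yaw -9.28 | dock x,y -42.3 0.7 rel -0.28 gapL -3.1 gapR -2.3
pushL [584.4 128.1] pushR [553.8 -59.5]
bat [613.3  27.2] size [237.5  88.4] n 4750 yaw -8.86 | dock x,y -42.5 0.8 rel 0.14 gapL -2.3 gapR -2.7
pushL [583.5 128. ] pushR [554.2 -59.8]
55.625
filter [633.2 261.4  39.9]
tin [ 574.1 -200.6   25.4]
ad [ 496.7 -200.4   36.5]
```

The battery is flush and centred (yaw error about 0°), and the filter, tin and adapter have not moved. Handing in.

```bash
python3 -c "
from bench import *
print(job_done())"
```

```text
the job is handed in; nothing more can be done
None
```

I handed the job in at about 56 s: I pressed the battery's left end home, then its right, and it measures flush with both stops and centred to within about 1 mm. Push forces read at the end of each move peaked near 23.6 N. At 21.6 s the fingertips slipped over or into the case; I lifted them clear with no force reading. The filter, tin and adapter didn't move.

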